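# Set out the sample pots at the weighing and trimming station

### The job

Set out the moulded sample, in this order: lift the narrow pot out of the wide pot and stand it upright in the middle of the balance's pan; put the saucer in the middle of the round turntable; stand the wide pot upright in the saucer; and last stand the larger check weight upright on the bench midway between the turntable and the balance pan, on the line joining their centres. Set each thing down gently, let go of it, and leave the upturned spare pot and the smaller weight where they are.

Things in the scene. Friction and masses are not known exactly. Their poses are not given: they have to be found in the camera images.
- narrow_pot_mid (a point): Narrow dark-brown round plastic pot, 95 mm tall, open top; this point: on its axis, 47.5 mm above its underside, z up. Rim: straight collar, 54 mm outer diameter, topmost 20 mm; below it tapers from 48 to 38 mm at the foot; wall 3 mm; 45 g. At the start it stands loose inside the wide pot (4 mm slack at the foot) on that pot's 4 mm floor, its rim 37 mm above the wide pot's rim.
- wide_pot_mid (a point): Wide dark-brown round plastic pot, 62 mm tall, open top; this point: on its axis, half-way up (31 mm above its underside), z up. Rim: straight collar, 68 mm outer diameter, topmost 16 mm; below it 60 mm, tapering to 48 mm at the foot; wall 3 mm, floor 4 mm; 60 g. It stands upright on the bench with the narrow pot inside it.
- saucer_mid (a point): Low round dark-brown plastic saucer, 18 mm tall, 70 mm outer diameter at the rim, 67 mm at the foot, wall 3 mm, floor 4 mm thick and 61 mm clear diameter; 40 g. This point: on its axis, half-way up (9 mm above its underside), z up. It lies open side up on the bench.
- big_weight_mid (a point): The larger of two steel check weights: upright cylinder of 40 mm diameter and 52 mm height with a knob (24 mm diameter) on top, 68 mm tall in all, about 0.5 kg. This point is on its axis 34 mm above its underside, z axis up. It stands on the bench.
- balance_pan (a point): Centre of the top face of the balance's steel pan, 60 mm above the bench; pan 125 (x) by 150 mm (y), z up. White balance, fixed, 170 mm wide, reaching 120 mm from here to its front (-x), 80 mm to its back. The turntable stands beside it along this point's y axis, left or right, 270 mm between centres.
- turntable_top (a point): Centre of the flat upper face of the round grey turntable, 30 mm above the bench, z up; platter 140 mm in diameter, locked so that it does not turn.
- spare_pot_mid (a point): A spare brown pot standing upside down (mouth on the bench), 62 mm tall, 68 mm in diameter at the bench; this point is on its axis half-way up (31 mm). Not to be disturbed.
- small_weight_mid (a point): The smaller steel check weight, 26 mm in diameter, 40 mm tall with its knob, standing on the bench; this point is on its axis half-way up (20 mm). Not to be disturbed.
Things that resemble listed ones, but are neither listed nor needed, are in the scene too. What is shaped like the part that bears turntable_top but turquoise is not meant.

How it is judged:
By the outcome, as a careful person would: the job done as asked, in the order asked, and still so for the second after the job is handed in, with the robot touching nothing.
It also fails if it takes over 134 s, if anything falls off the work surface, if the arm or the gripper's body presses on something with over 40 N, if the wrist force passes 120 N, or if a joint passes its speed limit or range.

### The arm

A 6-joint arm with a two-finger parallel gripper is mounted at the origin on the work surface. World frame = base frame: x ahead of the robot, y to its left, z up, the work surface at z = 0. Lengths are in m, angles in rad, forces in N, time in s.
With the tool pointing down it reaches from about 0.375 to 0.9 m from the base axis. Payload 3.1 kg.
Tool frame: the origin (TCP) lies between the finger pads; the fingertips stand 8 mm ahead of it and the grasp point (between the pads) lies 11 mm behind it; z points along the fingers, y is the line along which they close (so a half turn about z gives the same grasp; the last joint's range is limited). The gripper opens to 87 mm and grips with 3 to 60 N. Pads are 19 mm wide; open, the fingers measure 117 mm over their backs; the gripper's body (75 mm by 190 mm) begins 51 mm behind the grasp point.
Start: joints at [-1.335, 0.527, 1.433, -0, 1.181, -0.178], TCP at [0.251, -0.572, 0.231] pointing down, gripper open.
Joint ranges: [-3.08, 3.08], [-0.75, 2.2], [0.22, 2.44], [-1.43, 4.57], [0, 2.65], [-2.85, 2.85]. Speed limits (rad/s): [2.79, 2.79, 3.14, 3.14, 3.14, 3.14].

### API

Orientations are given as a unit quaternion [x, y, z, w].
In Python, from rig import robot, vision, job gives the robot as it stands.
- The arm moves only by the shell command python3 -m handwheel 'ROWS' [OPENING] [FORCE]. ROWS is JSON, a list of rows, each a list of 4 numbers: the shift along the tool's x, y, z as a fraction of full scale, then the turn about the tool's z as a fraction of full scale. A call has 1 to 20 rows; each row is the pose to reach, as a shift and turn from the pose commanded when the call began, along the tool's axes at that moment, turning the shorter way round; what a row does not reach only later rows make up. Full scale, the value 1, is 300 mm for a shift and 2 pi rad for a turn. A row lasts 1/12 s, in which the tool goes at most 41.7 mm and 7.16 degrees, less where a joint would pass 70% of its speed; a pose out of reach is approached as far as the arm can. A call with a number of a shift or a turn outside -1 to 1 is refused whole. A call with a gripper value outside its range is refused whole. OPENING is the opening in per cent of the stroke, from 0 (shut) to 100 (fully open), set as the call begins (- or left out, the last holds). The fingers move at their own pace and stop on an object; FORCE is the grip in N (left out, the last holds). Time passes only in rows, so rows that repeat a pose let the fingers close. It gives the time, the measured TCP pose, the force, the opening and the grip force at its end, in the units of the state.
- robot.get_obs(): the state, without advancing time (a new reading comes with each control period).
- vision.camera(name): name is "scene" or "side" or "wrist"; returns a dict with "frame" (480x640x3 uint8, red, green, blue), "K" (3x3 intrinsics, pixels), "cam_to_world" (4x4, takes a point from camera to world coordinates); the wrist camera has in their place "hand_eye" (4x4, takes a point from camera to tool coordinates, whose origin is the TCP and whose axes are the flange's). Camera axes: x right, y down, z forward; pixel columns grow to the right and rows downward; lengths in m; the calibration is good to about 2 mm. A picture is of the moment at which its call begins: read the wrist's pose just before it. There is no depth.
- job.hand_in(): hands the job in; it is judged then, once.
Trained networks look in the newest picture that a camera, given by its name, has taken for a name from the list of things; names that differ only in an ending like _2 or _b are one class to them, and where a whole thing is asked for, a point or a joint stands for the part that bears it (a point fixed in the world has none). Each returns a list of dicts, best first, with "conf" (0 to 1); they miss things now and then, are a little off and sometimes report something else, mostly with a low value. They report only what shows in the picture. A call takes as long as a camera call. They do not tell look-alikes from the thing itself.
- vision.look_for(camera, label): "point" ([row, column] in pixels, amid what is visible of it).
- vision.outline_of(camera, label): "mask" (480x640 bool, what is visible of it) and "point" ([row, column] in pixels, amid what is visible of it).
The state is a dict: "time": time; "q": joint angles; "joint_velocities": joint speeds; "joint_torque": joint torques, N m; "position": TCP position; "tool_rot": TCP orientation; "ft_force": force on the tool from outside, world axes, zero at the start; "moment": the same for the moment, N m; "grip_width": finger opening in m; "grip_force": force on a finger pad.
Only numpy, scipy, OpenCV 4.12 (cv2) and the standard library are available. Lean on these libraries where they do the work, as an engineer would, in place of code of your own. Each camera call takes 0.05 s, during which the arm holds its last target. There are 200 camera calls.

## Working session

There is one attempt and no reset: what is moved stays moved. The work goes in short steps, Python scripts to look and compute and a shell command to move; the robot and the scene stay as the last step left them, time stands still between calls to the robot, and variables do not carry over. Pictures are saved under pics/ and viewed, at most 16 in all, crops included, and the job is handed in when it is done.

```bash
mkdir -p pics; ls
cat > h.py <<'E'
from rig import robot, vision, job
import numpy as np, cv2
from scipy.spatial.transform import Rotation as R
def cam(n):
    o=robot.get_obs(); c=vision.camera(n)
    if n=="wrist":
        T=np.eye(4);T[:3,:3]=R.from_quat(o["tool_rot"]).as_matrix();T[:3,3]=o["position"]
        c["cam_to_world"]=T@np.array(c["hand_eye"])
    return c
def at_z(c,rc,z):
    K=np.array(c["K"]);T=np.array(c["cam_to_world"])
    d=T[:3,:3]@np.linalg.solve(K,[rc[1],rc[0],1.]);o=T[:3,3]
    return o+d*(z-o[2])/d[2]
def proj(c,p):
    T=np.linalg.inv(np.array(c["cam_to_world"]));q=np.array(c["K"])@(T[:3,:3]@np.array(p)+T[:3,3])
    return [q[1]/q[2],q[0]/q[2]]
def save(c,n,crop=None,s=1):
    f=c["frame"][...,::-1]
    if crop: f=f[crop[0]:crop[1],crop[2]:crop[3]]
    cv2.imwrite("pics/"+n,cv2.resize(f,None,fx=s,fy=s,interpolation=cv2.INTER_CUBIC))
E
python3 - <<'E'
from h import *
H=dict(narrow_pot_mid=.05,wide_pot_mid=.031,saucer_mid=.009,big_weight_mid=.034,balance_pan=.06,turntable_top=.03,spare_pot_mid=.031,small_weight_mid=.02)
for n in ("scene","side"):
    c=cam(n);save(c,n+"0.png")
    print(n,np.round(np.array(c["cam_to_world"])[:3,3],2))
    for l,z in H.items():
        for d in vision.look_for(n,l)[:4]: print(l,round(d["conf"],2),np.round(d["point"]),np.round(at_z(c,d["point"],z),3))
o=robot.get_obs();print(o["time"],o["position"],o["tool_rot"],o["grip_width"])
E
```

```text
pics
scene [0.88 0.66 0.71]
narrow_pot_mid 0.56 [395. 387.] [0.561 0.364 0.05 ]
wide_pot_mid 0.76 [422. 380.] [0.591 0.386 0.031]
saucer_mid 0.81 [184. 242.] [ 0.457 -0.365  0.009]
big_weight_mid 0.63 [365. 426.] [0.462 0.349 0.034]
balance_pan 0.69 [299. 318.] [0.543 0.142 0.06 ]
balance_pan 0.62 [237. 232.] [ 0.599 -0.112  0.06 ]
turntable_top 0.83 [161. 324.] [ 0.226 -0.314  0.03 ]
turntable_top 0.8 [195. 301.] [ 0.368 -0.203  0.03 ]
turntable_top 0.62 [238. 231.] [ 0.589 -0.145  0.03 ]
spare_pot_mid 0.74 [198. 197.] [ 0.593 -0.336  0.031]
spare_pot_mid 0.33 [181. 243.] [ 0.462 -0.342  0.031]
small_weight_mid 0.66 [295. 211.] [ 0.696 -0.015  0.02 ]
side [0.11 0.62 0.71]
narrow_pot_mid 0.89 [344. 151.] [0.595 0.364 0.05 ]
wide_pot_mid 0.97 [367. 167.] [0.552 0.377 0.031]
saucer_mid 0.57 [167. 401.] [ 0.446 -0.373  0.009]
big_weight_mid 0.82 [378. 224.] [0.456 0.349 0.034]
balance_pan 0.71 [271. 270.] [0.507 0.137 0.06 ]
turntable_top 0.92 [205. 404.] [ 0.373 -0.205  0.03 ]
turntable_top 0.89 [194. 311.] [ 0.58 -0.14  0.03]
turntable_top 0.45 [167. 402.] [ 0.433 -0.345  0.03 ]
small_weight_mid 0.46 [214. 245.] [ 0.683 -0.014  0.02 ]
0.9 [ 0.25132201 -0.57220405  0.23056207] [ 9.78668797e-01  2.05444359e-01 -1.74996352e-05 -4.05524544e-07] 0.08689361886864856
```

View pics/scene0.png

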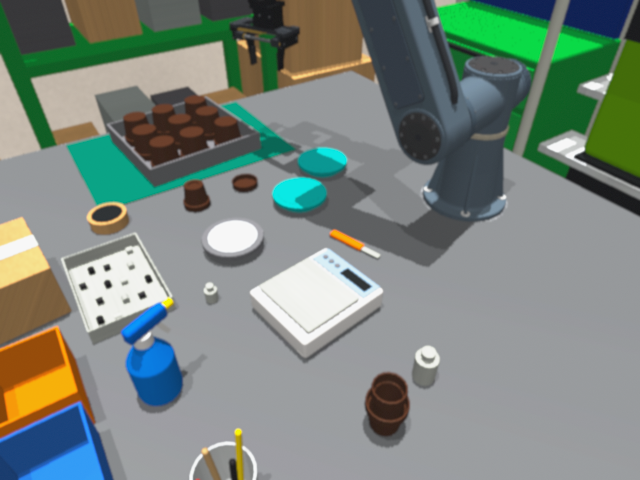

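View pics/side0.png

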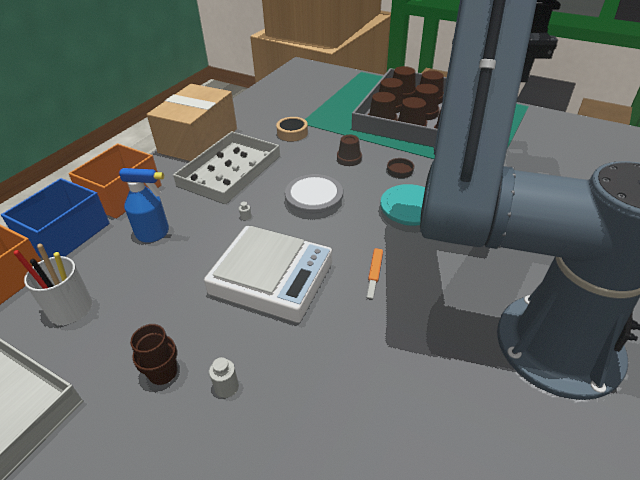

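Grey turntable at (238,231) in scene; nested pots at (405,387); the weight at (365,426); saucer at (183,243), spare pot at (198,197). The turquoise discs are decoys. Next I'll get wrist views on the way across.

```bash
cat >> h.py <<'E'
def go(x,y,z,closeyaw=None):
    """fractions to reach TCP xyz with closing axis at world angle closeyaw (deg)"""
    o=robot.get_obs();M=R.from_quat(o["tool_rot"]).as_matrix()
    d=M.T@(np.array([x,y,z])-o["position"])/.3
    t=0
    if closeyaw is not None:
        cur=np.degrees(np.arctan2(M[1,1],M[0,1]));a=(closeyaw-cur+90)%180-90
        t=-a/360
    print("rows",np.round(d,4),round(t,4),"n>=",np.ceil(max(np.linalg.norm(d)/.139,abs(t)*360/7.16)),"q6",np.round(o["q"][5],2))
E
python3 - <<'E'
from h import *
c=cam("wrist");print(np.round(c["hand_eye"],3).tolist(),np.round(c["K"],0).tolist());save(c,"w0.png")
go(.45,-.37,.38);go(.52,-.25,.4,90)
for n in("scene","side"):
    c=cam(n)
    for l,z in(("turntable_top",.03),("balance_pan",.06),("saucer_mid",.018)):
        for d in vision.outline_of(n,l)[:3]:
            m=d["mask"].astype(np.uint8);k=max(cv2.findContours(m,0,1)[0],key=cv2.contourArea)[:,0]
            P=np.array([at_z(c,p[::-1],z)[:2] for p in k]).astype(np.float32)
            print(n,l,round(d["conf"],2),np.round(np.array(cv2.minEnclosingCircle(P)[0]),3),cv2.minAreaRect(P))
E
```

```text
[[-0.0, -0.969, -0.249, 0.066], [1.0, -0.0, 0.0, 0.0], [-0.0, -0.249, 0.969, -0.154], [0.0, 0.0, 0.0, 1.0]] [[369.0, 0.0, 322.0], [0.0, 369.0, 239.0], [0.0, 0.0, 1.0]]
rows [ 0.8773 -0.3509 -0.4981] 0 n>= 8.0 q6 -0.18
rows [ 1.2518 -0.6233 -0.5648] 0.0659 n>= 11.0 q6 -0.18
scene turntable_top 0.74 [ 0.232 -0.317] ((0.2304520606994629, -0.31653106212615967), (0.15860667824745178, 0.1410532146692276), 56.23773956298828)
scene turntable_top 0.67 [ 0.367 -0.215] ((0.3673502206802368, -0.21479922533035278), (0.1420283317565918, 0.14458127319812775), 9.689048767089844)
scene turntable_top 0.62 [ 0.583 -0.147] ((0.5841903686523438, -0.147970050573349), (0.14966198801994324, 0.13779331743717194), 56.36559295654297)
scene balance_pan 0.93 [0.542 0.135] ((0.5406262874603271, 0.1335705816745758), (0.21521782875061035, 0.19181320071220398), 7.094703197479248)
scene saucer_mid 0.63 [ 0.451 -0.357] ((0.4527474045753479, -0.35783201456069946), (0.09153492748737335, 0.0641961470246315), 64.6691665649414)
side turntable_top 0.88 [ 0.578 -0.149] ((0.5800542831420898, -0.1484859734773636), (0.13663458824157715, 0.14929352700710297), 27.84889793395996)
side turntable_top 0.65 [ 0.36  -0.217] ((0.38262882828712463, -0.21068048477172852), (0.09521131962537766, 0.1521112024784088), 15.278740882873535)
side balance_pan 0.94 [0.513 0.133] ((0.5118491649627686, 0.13164933025836945), (0.20953531563282013, 0.19779537618160248), 7.394021511077881)
side saucer_mid 0.58 [ 0.447 -0.359] ((0.445079505443573, -0.36033380031585693), (0.06679560989141464, 0.09314186125993729), 23.446338653564453)
```

```bash
python3 -m handwheel '[[0.88,-0.35,-0.5,0.066],[0.88,-0.35,-0.5,0.066],[0.88,-0.35,-0.5,0.066],[0.88,-0.35,-0.5,0.066],[0.88,-0.35,-0.5,0.066],[0.88,-0.35,-0.5,0.066],[0.88,-0.35,-0.5,0.066],[0.88,-0.35,-0.5,0.066],[0.88,-0.35,-0.5,0.066],[0.88,-0.35,-0.5,0.066]]' 100
python3 - <<'E'
from h import *
c=cam("wrist");save(c,"w1.png")
for l,z in(("saucer_mid",.018),("turntable_top",.03),("spare_pot_mid",.062)):
    for d in vision.outline_of("wrist",l)[:3]:
        m=d["mask"].astype(np.uint8);k=max(cv2.findContours(m,0,1)[0],key=cv2.contourArea)[:,0]
        P=np.array([at_z(c,p[::-1],z)[:2] for p in k]).astype(np.float32)
        e=cv2.minEnclosingCircle(P)
        print(l,round(d["conf"],2),np.round(d["point"]),np.round(e[0],4),round(e[1],4),cv2.minAreaRect(P))
go(.56,.0,.38,90);go(.56,.25,.38,90)
E
```

```text
time: 2.18
position: [0.4519, -0.3691, 0.3817]
tool_rot: [1.0, 0.001, 0.001, 0.001]
ft_force: [-0.0, -0.7, -0.5]
grip_width: 0.0872
grip_force: 0.0
saucer_mid 0.71 [197. 320.] [ 0.4475 -0.3669] 0.0345 ((0.4475838840007782, -0.3665682375431061), (0.06764645874500275, 0.06685104966163635), 45.61494064331055)
turntable_top 0.95 [ 96. 149.] [ 0.5814 -0.1548] 0.0716 ((0.581347644329071, -0.15508617460727692), (0.1403939574956894, 0.13825580477714539), 52.62199401855469)
turntable_top 0.85 [251. 221.] [ 0.3648 -0.2215] 0.0709 ((0.3690338730812073, -0.22242017090320587), (0.13863494992256165, 0.13095152378082275), 76.39048767089844)
turntable_top 0.56 [350. 288.] [ 0.2237 -0.3258] 0.069 ((0.20010456442832947, -0.325717955827713), (0.07794780284166336, 0.13744278252124786), 0.02546042576432228)
spare_pot_mid 0.92 [ 89. 312.] [ 0.5825 -0.3563] 0.0312 ((0.5826135873794556, -0.3562960922718048), (0.060606468468904495, 0.06023261696100235), 0.13850869238376617)
rows [ 3.6470e-01 -1.2363e+00 -1.1000e-03] -0.0004 n>= 10.0 q6 0.69
rows [ 3.6240e-01 -2.0696e+00  2.0000e-04] -0.0004 n>= 16.0 q6 0.69
```

View pics/w1.png

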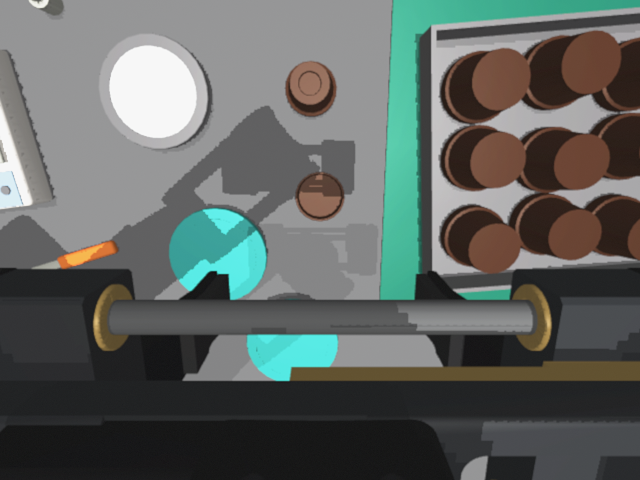

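Saucer at px (320,197), grey turntable (153,92), spare pot (310,89). Onwards to the balance.

```bash
python3 -m handwheel '[[0.28,-1,0,0],[0.28,-1,0,0],[0.28,-1,0,0],[0.28,-1,0,0],[0.28,-1,0,0],[0.28,-1,0,0],[0.28,-1,0,0],[0.28,-1,0,0]]' >/dev/null
python3 -m handwheel '[[0,-0.6,0,0],[0,-0.6,0,0],[0,-0.6,0,0],[0,-0.6,0,0],[0,-0.6,0,0],[0,-0.6,0,0],[0,-0.6,0,0]]'
cat >> h.py <<'E'
def meas(n,c,L):
  for l,z in L:
    for d in vision.outline_of(n,l)[:3]:
        m=d["mask"].astype(np.uint8);k=max(cv2.findContours(m,0,1)[0],key=cv2.contourArea)[:,0]
        P=np.array([at_z(c,p[::-1],z)[:2] for p in k]).astype(np.float32)
        e=cv2.minEnclosingCircle(P);r=cv2.minAreaRect(P)
        print(l,round(d["conf"],2),np.round(d["point"]),np.round(e[0],4),round(e[1],4),"rect",np.round(r[0],4),np.round(r[1],4),round(r[2],1))
E
python3 - <<'E'
from h import *
c=cam("wrist");save(c,"w2.png")
print(np.round(c["cam_to_world"][:3,3],3))
meas("wrist",c,(("narrow_pot_mid",.099),("wide_pot_mid",.062),("turntable_top",.03),("balance_pan",.06),("big_weight_mid",.068),("small_weight_mid",.04)))
E
```

```text
time: 3.63
position: [0.5352, 0.1092, 0.3798]
tool_rot: [1.0, -0.0, -0.001, 0.001]
ft_force: [-0.2, -0.2, 0.3]
grip_width: 0.087
grip_force: 0.0
[0.602 0.108 0.534]
narrow_pot_mid 0.9 [170.  97.] [0.5734 0.3662] 0.0388 rect [0.5718 0.3662] [0.0773 0.0537] 89.9
narrow_pot_mid 0.4 [247. 154.] [0.4793 0.3152] 0.0295 rect [0.4779 0.3146] [0.0346 0.0586] 25.8
wide_pot_mid 0.77 [164. 132.] [0.5747 0.3641] 0.0387 rect [0.5753 0.3573] [0.065  0.0632] 9.7
wide_pot_mid 0.74 [ 73. 423.] [ 0.6845 -0.0129] 0.0145 rect [ 0.6838 -0.0136] [0.0224 0.0288] 44.3
turntable_top 0.75 [157. 514.] [ 0.5811 -0.1507] 0.0716 rect [ 0.5822 -0.1506] [0.1405 0.1392] 49.7
turntable_top 0.57 [285. 508.] [ 0.396  -0.1583] 0.0185 rect [ 0.396  -0.1573] [0.0344 0.0191] 0.1
balance_pan 0.39 [249. 632.] [ 0.4657 -0.3091] 0.0286 rect [ 0.4639 -0.3002] [0.0556 0.0315] 12.1
big_weight_mid 0.75 [250. 154.] [0.4719 0.3305] 0.0321 rect [0.4694 0.3293] [0.0376 0.064 ] 25.8
small_weight_mid 0.61 [ 72. 426.] [ 0.6878 -0.0181] 0.0155 rect [ 0.6878 -0.0182] [0.0252 0.0304] 44.3
```

View pics/w2.png

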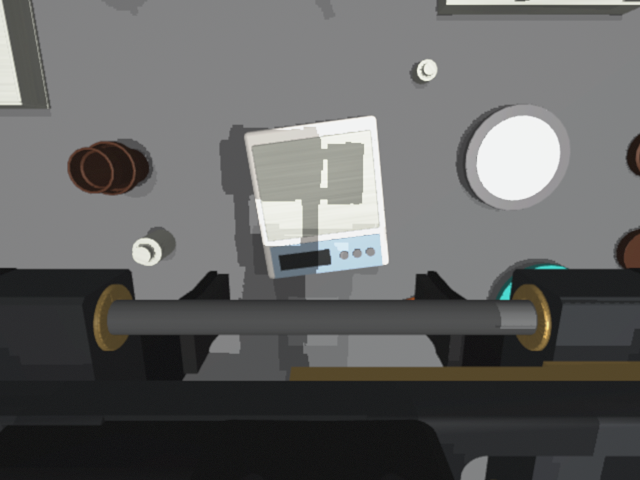

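Balance at px (247–388,118–277), pots at (100,168), weight (147,250), turntable (515,157). Now pan corners zoomed in.

Run:
```python
from h import *
c=cam("wrist");save(c,"w3.png",(100,290,230,400),3.1)
go(.56,.33,.3,90)
np.save("w3c.npy",np.array([c["K"],np.array(c["cam_to_world"])[:3,:3]]));np.save("w3t.npy",c["cam_to_world"])
```

```text
rows [ 0.08   -0.7371  0.2685] -0.0004 n>= 6.0 q6 1.57
```

View pics/w3.png

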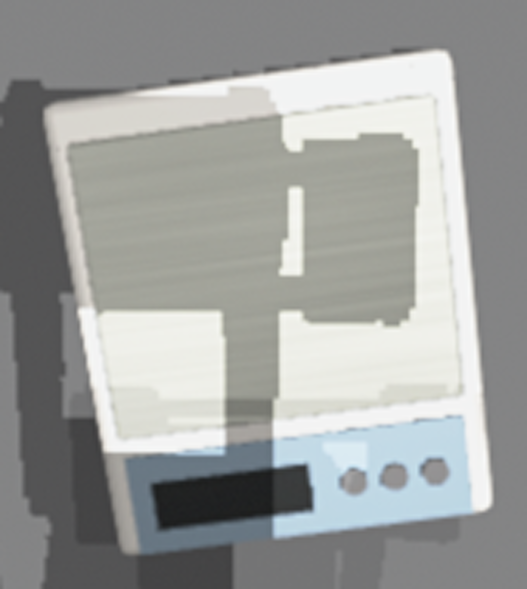

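Pan corners in the crop: (67,145), (436,96), (462,396), (118,439).

```bash
python3 - <<'E'
from h import *
c=dict(K=np.load("w3c.npy")[0],cam_to_world=np.load("w3t.npy"))
P=np.array([at_z(c,(100+v/3.1,230+u/3.1),.06)[:2] for u,v in((67,145),(436,96),(462,396),(118,439))])
print(P.round(4),P.mean(0),[np.linalg.norm(P[i]-P[i-1]).round(4) for i in range(4)])
t=np.array([.581,-.153]);print(np.linalg.norm(P.mean(0)-t),np.degrees(np.arctan2(*(P.mean(0)-t)[::-1])),[np.degrees(np.arctan2(*(P[i]-P[i-1])[::-1])).round(1) for i in range(4)])
E
python3 -m handwheel '[[0.08,-0.74,0.27,0],[0.08,-0.74,0.27,0],[0.08,-0.74,0.27,0],[0.08,-0.74,0.27,0],[0.08,-0.74,0.27,0],[0.08,-0.74,0.27,0],[0.08,-0.74,0.27,0],[0.08,-0.74,0.27,0]]'
python3 - <<'E'
from h import *
c=cam("wrist");save(c,"w4.png")
np.save("w4t.npy",c["cam_to_world"])
meas("wrist",c,(("narrow_pot_mid",.099),("wide_pot_mid",.062),("big_weight_mid",.068)))
E
```

```text
[[0.5994 0.1951]
 [0.6178 0.0472]
 [0.4954 0.0325]
 [0.477  0.1794]] [0.5473956  0.11357329] [np.float64(0.1234), np.float64(0.149), np.float64(0.1233), np.float64(0.148)]
0.26868303863762794 97.18484398126995 [np.float64(7.3), np.float64(-82.9), np.float64(-173.2), np.float64(97.1)]
time: 4.7
position: [0.5589, 0.3328, 0.2982]
tool_rot: [1.0, 0.001, -0.001, 0.001]
ft_force: [-0.6, -0.6, 0.6]
grip_width: 0.0872
grip_force: 0.0
narrow_pot_mid 0.57 [199. 277.] [0.5727 0.3766] 0.0279 rect [0.5728 0.3772] [0.0521 0.0549] 66.1
wide_pot_mid 0.93 [178. 290.] [0.5724 0.377 ] 0.0345 rect [0.5803 0.3707] [0.0682 0.0463] 53.2
big_weight_mid 0.64 [283. 311.] [0.4762 0.3459] 0.024 rect [0.4781 0.3459] [0.0424 0.0358] 0.0
```

View pics/w4.png

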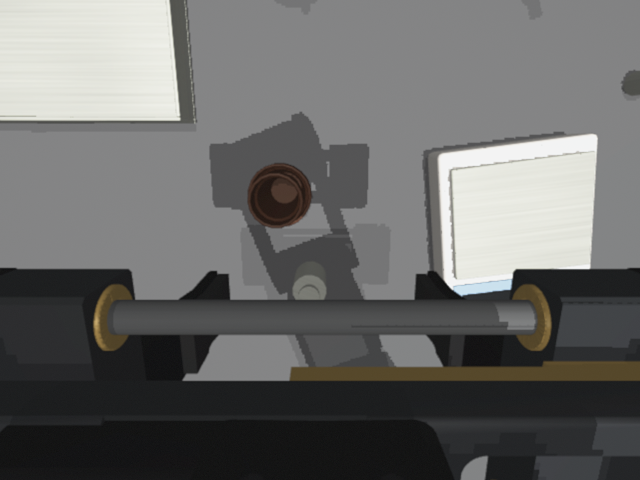

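Pots at (279,195) centred; the narrow pot is at (0.573, 0.377), the pan at (0.547, 0.1136), and the 270 mm spacing checks out. Go for the grasp.

Run:
```python
from h import *
go(.5727,.377,.15,90);go(.5727,.377,.079,90)
```

```text
rows [ 0.0412 -0.1549  0.5019] -0.0004 n>= 4.0 q6 1.94
rows [ 0.0409 -0.1549  0.7385] -0.0004 n>= 6.0 q6 1.94
```

```bash
python3 -m handwheel '[[0.041,-0.155,0.1,0],[0.041,-0.155,0.2,0],[0.041,-0.155,0.33,0],[0.041,-0.155,0.45,0],[0.041,-0.155,0.53,0],[0.041,-0.155,0.58,0],[0.041,-0.155,0.63,0],[0.041,-0.155,0.67,0],[0.041,-0.155,0.7,0],[0.041,-0.155,0.72,0],[0.041,-0.155,0.733,0],[0.041,-0.155,0.737,0],[0.041,-0.155,0.737,0]]'
python3 -m handwheel '[[0,0,0,0],[0,0,0,0],[0,0,0,0],[0,0,0,0],[0,0,0,0],[0,0,0,0],[0,0,0,0],[0,0,0,0]]' 40 10
```

```text
time: 5.98
position: [0.5721, 0.3785, 0.0789]
tool_rot: [1.0, -0.001, 0.0, -0.0]
ft_force: [0.2, -0.2, 1.0]
grip_width: 0.0872
grip_force: 0.0
time: 6.65
position: [0.5719, 0.3784, 0.0786]
tool_rot: [1.0, -0.0, 0.0, -0.0]
ft_force: [0.6, 0.5, 0.2]
grip_width: 0.0531
grip_force: 10.0
```

```bash
python3 -m handwheel '[[0,0,-0.01,0],[0,0,-0.03,0],[0,0,-0.06,0],[0,0,-0.1,0],[0,0,-0.15,0],[0,0,-0.2,0],[0,0,-0.26,0],[0,0,-0.32,0],[0,0,-0.38,0],[0,0,-0.43,0],[0,0,-0.47,0],[0,0,-0.49,0],[0,0,-0.5,0],[0,0,-0.5,0]]'
python3 - <<'E'
from h import *
c=cam("scene");save(c,"s1.png",(230,480,250,500),2)
c=cam("wrist");meas("wrist",c,(("wide_pot_mid",.062),))
go(.5474,.1136,.229,90);go(.5474,.1136,.134,90)
E
```

```text
time: 7.82
position: [0.5719, 0.3785, 0.2292]
tool_rot: [1.0, -0.0, 0.0, -0.0]
ft_force: [-0.6, -0.6, -0.6]
grip_width: 0.0533
grip_force: 10.0
wide_pot_mid 0.7 [209. 321.] [0.5734 0.3777] 0.0343 rect [0.5801 0.3775] [0.0531 0.0674] 0.9
rows [-0.0784  0.882  -0.0048] -0.0001 n>= 7.0 q6 1.99
rows [-0.0777  0.8817  0.3118] -0.0001 n>= 7.0 q6 1.99
```

View pics/s1.png

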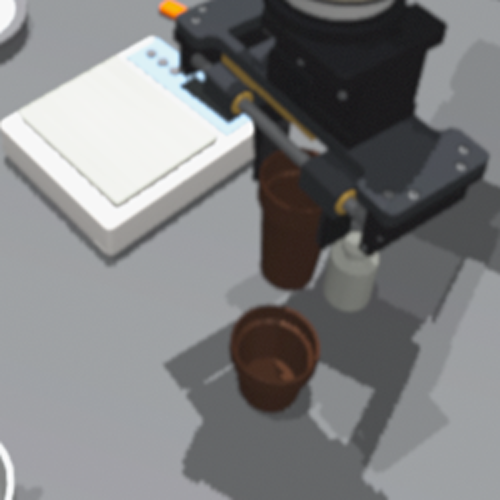

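Narrow pot held upright; the wide pot still stands at px (275,355) of the crop. Move over to the pan.

```bash
python3 -m handwheel '[[-0.003,0.03,0,0],[-0.01,0.1,0,0],[-0.018,0.2,0,0],[-0.027,0.3,0,0],[-0.036,0.4,0,0],[-0.045,0.5,0,0],[-0.053,0.6,0,0],[-0.062,0.7,0,0],[-0.07,0.79,0,0],[-0.075,0.85,0,0],[-0.078,0.875,0,0],[-0.078,0.882,0.02,0],[-0.078,0.882,0.07,0],[-0.078,0.882,0.13,0],[-0.078,0.882,0.19,0],[-0.078,0.882,0.23,0],[-0.078,0.882,0.26,0],[-0.078,0.882,0.28,0],[-0.078,0.882,0.29,0],[-0.078,0.882,0.295,0]]'
python3 - <<'E'
from h import *
go(.5474,.1136,.1345,90)
E
```

```text
time: 9.63
position: [0.5482, 0.1143, 0.1396]
tool_rot: [1.0, -0.0, -0.0, -0.0]
ft_force: [0.5, 0.3, -0.2]
grip_width: 0.0528
grip_force: 10.0
rows [-0.0026  0.0024  0.0168] -0.0 n>= 1.0 q6 1.58
```

```bash
python3 -m handwheel '[[-0.002,0.002,0.004,0],[-0.002,0.002,0.008,0],[-0.002,0.002,0.012,0],[-0.002,0.002,0.015,0],[-0.002,0.002,0.017,0],[-0.002,0.002,0.018,0],[-0.002,0.002,0.018,0]]'
```

```text
time: 10.22
position: [0.5476, 0.1133, 0.1346]
tool_rot: [1.0, -0.0, 0.0, -0.0]
ft_force: [-0.3, -0.6, -0.3]
grip_width: 0.0534
grip_force: 10.0
```

```bash
python3 -m handwheel '[[0,0,0.002,0],[0,0,0.004,0],[0,0,0.004,0]]'; python3 -m handwheel '[[0,0,0.002,0],[0,0,0.004,0],[0,0,0.004,0]]'
```

```text
time: 10.47
position: [0.5482, 0.1131, 0.1345]
tool_rot: [1.0, -0.0, 0.001, 0.0]
ft_force: [-0.4, -0.7, 7.1]
grip_width: 0.0533
grip_force: 10.0
time: 10.72
position: [0.5486, 0.113, 0.1343]
tool_rot: [1.0, -0.0, 0.001, 0.0]
ft_force: [-2.6, -0.9, 10.4]
grip_width: 0.0532
grip_force: 10.0
```

Contact. Back off slightly, release, and rise.

```bash
python3 -m handwheel '[[0,0,-0.004,0],[0,0,-0.006,0]]'; python3 -m handwheel '[[0,0,0,0],[0,0,0,0],[0,0,0,0],[0,0,0,0],[0,0,0,0],[0,0,0,0],[0,0,0,0],[0,0,0,0]]' 100
python3 -m handwheel '[[0,0,-0.02,0],[0,0,-0.06,0],[0,0,-0.12,0],[0,0,-0.2,0],[0,0,-0.3,0],[0,0,-0.4,0],[0,0,-0.5,0],[0,0,-0.5,0],[0,0,-0.5,0]]'
python3 - <<'E'
from h import *
c=cam("wrist");save(c,"w5.png")
meas("wrist",c,(("narrow_pot_mid",.155),("turntable_top",.03)))
go(.50,-.18,.25,90)
E
```

```text
time: 10.88
position: [0.5478, 0.1133, 0.1345]
tool_rot: [1.0, -0.0, 0.001, -0.0]
ft_force: [-0.1, 1.4, -0.7]
grip_width: 0.053
grip_force: 10.0
time: 11.55
position: [0.5475, 0.1133, 0.1339]
tool_rot: [1.0, -0.0, -0.0, -0.0]
ft_force: [0.4, -0.2, -0.3]
grip_width: 0.0864
grip_force: 0.0
time: 12.3
position: [0.5487, 0.1134, 0.2866]
tool_rot: [1.0, -0.0, 0.003, -0.0]
ft_force: [-0.9, 0.1, -0.7]
grip_width: 0.0871
grip_force: 0.0
narrow_pot_mid 0.76 [229. 324.] [0.5497 0.1123] 0.0286 rect [0.5487 0.1125] [0.0543 0.0543] 31.9
turntable_top 0.94 [174. 559.] [ 0.5817 -0.1504] 0.072 rect [ 0.583  -0.1503] [0.1406 0.1401] 51.3
rows [-0.1538  0.9777  0.11  ] -0.0001 n>= 8.0 q6 1.58
```

View pics/w5.png

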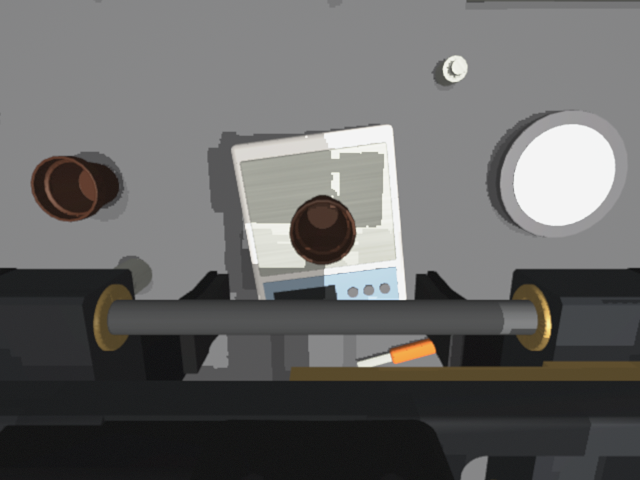

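Narrow pot stands in the middle of the pan at px (323,229). Now to the saucer.

```bash
python3 -m handwheel '[[-0.12,1,0.05,0],[-0.12,1,0.05,0],[-0.12,1,0.05,0],[-0.12,1,0.05,0],[-0.12,1,0.05,0],[-0.12,1,0.05,0],[-0.12,1,0.05,0],[-0.12,1,0.05,0]]'>/dev/null
python3 -m handwheel '[[-0.2,0.6,0.3,0],[-0.2,0.6,0.3,0],[-0.2,0.6,0.3,0],[-0.2,0.6,0.3,0],[-0.2,0.6,0.3,0],[-0.2,0.6,0.3,0],[-0.2,0.6,0.3,0],[-0.2,0.6,0.3,0]]'
python3 - <<'E'
from h import *
c=cam("wrist");save(c,"w6.png")
meas("wrist",c,(("saucer_mid",.018),("turntable_top",.03),("spare_pot_mid",.062)))
go(.4475,-.367,.010,90)
E
```

```text
time: 13.78
position: [0.4506, -0.3655, 0.1777]
tool_rot: [1.0, -0.001, -0.001, -0.002]
ft_force: [0.2, -0.1, 0.0]
grip_width: 0.0869
grip_force: 0.0
saucer_mid 0.89 [223. 325.] [ 0.4474 -0.3666] 0.0352 rect [ 0.4477 -0.3673] [0.0689 0.0686] 89.9
turntable_top 0.9 [72. 64.] [ 0.5727 -0.1646] 0.0693 rect [ 0.5673 -0.1741] [0.1025 0.1183] 77.5
turntable_top 0.61 [275. 172.] [ 0.4121 -0.2265] 0.0514 rect [ 0.4126 -0.2261] [0.0597 0.0854] 31.6
spare_pot_mid 0.66 [ 47. 308.] [ 0.5799 -0.3553] 0.032 rect [ 0.578  -0.3573] [0.058  0.0589] 89.8
rows [-0.0149  0.006   0.5652] 0.0002 n>= 5.0 q6 0.7
```

```bash
python3 -m handwheel '[[-0.011,0.005,0.1,0],[-0.011,0.005,0.2,0],[-0.011,0.005,0.3,0],[-0.011,0.005,0.38,0],[-0.011,0.005,0.44,0],[-0.011,0.005,0.48,0],[-0.011,0.005,0.51,0],[-0.011,0.005,0.53,0],[-0.011,0.005,0.545,0],[-0.011,0.005,0.555,0],[-0.011,0.005,0.56,0],[-0.011,0.005,0.56,0]]'
python3 - <<'E'
from h import *
go(.4475,-.367,.010,90)
E
```

```text
time: 14.98
position: [0.4481, -0.3684, 0.0113]
tool_rot: [1.0, -0.0, 0.0, 0.0]
ft_force: [0.5, 0.4, 0.2]
grip_width: 0.0873
grip_force: 0.0
rows [-0.0019 -0.0046  0.0045] -0.0001 n>= 1.0 q6 0.69
```

```bash
python3 -m handwheel '[[-0.002,-0.004,0.005,0],[-0.002,-0.004,0.005,0],[-0.002,-0.004,0.005,0],[-0.002,-0.004,0.005,0],[-0.002,-0.004,0.005,0],[-0.002,-0.004,0.005,0],[-0.002,-0.004,0.005,0],[-0.002,-0.004,0.005,0],[-0.002,-0.004,0.005,0]]' 60 12
python3 -m handwheel '[[0,0,-0.01,0],[0,0,-0.03,0],[0,0,-0.06,0],[0,0,-0.1,0],[0,0,-0.15,0],[0,0,-0.21,0],[0,0,-0.27,0],[0,0,-0.31,0],[0,0,-0.33,0],[0,0,-0.33,0]]'
python3 - <<'E'
from h import *
c=cam("wrist");save(c,"w7.png",(120,330,150,490),2)
meas("wrist",c,(("turntable_top",.03),))
go(.5815,-.1525,.11,90);go(.5815,-.1525,.042,90)
E
```

```text
time: 15.73
position: [0.4473, -0.367, 0.0097]
tool_rot: [1.0, -0.0, 0.0, 0.0]
ft_force: [-0.8, 0.2, 3.0]
grip_width: 0.0691
grip_force: 12.0
time: 16.57
position: [0.4481, -0.3679, 0.1109]
tool_rot: [1.0, -0.0, 0.001, 0.002]
ft_force: [-0.0, -0.5, -0.6]
grip_width: 0.0694
grip_force: 12.0
turntable_top 0.82 [63. 32.] [ 0.5537 -0.1991] 0.0492 rect [ 0.5531 -0.2022] [0.0448 0.0904] 77.9
turntable_top 0.62 [294. 178.] [ 0.4176 -0.2707] 0.0076 rect [ 0.4176 -0.2706] [0.0124 0.0102] 89.8
rows [ 0.4473 -0.7147 -0.0043] -0.0001 n>= 7.0 q6 0.69
rows [ 0.4472 -0.7148  0.2224] -0.0001 n>= 7.0 q6 0.69
```

View pics/w7.png

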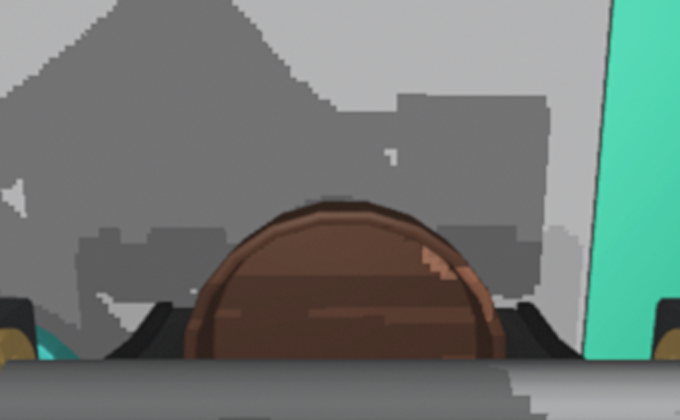

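Saucer held level between the fingers (px (340,290) in the crop). Carry it to the turntable.

```bash
python3 -m handwheel '[[0.02,-0.03,0,0],[0.05,-0.08,0,0],[0.1,-0.16,0,0],[0.15,-0.24,0,0],[0.2,-0.32,0,0],[0.25,-0.4,0,0],[0.3,-0.48,0,0],[0.35,-0.56,0,0],[0.39,-0.63,0,0],[0.42,-0.68,0,0],[0.44,-0.705,0,0],[0.446,-0.714,0.02,0],[0.446,-0.714,0.06,0],[0.446,-0.714,0.11,0],[0.446,-0.714,0.15,0],[0.446,-0.714,0.18,0],[0.446,-0.714,0.2,0],[0.446,-0.714,0.212,0],[0.446,-0.714,0.22,0],[0.446,-0.714,0.22,0]]'
python3 - <<'E'
from h import *
go(.5815,-.1525,.040,90)
E
```

```text
time: 18.33
position: [0.5811, -0.1531, 0.0421]
tool_rot: [1.0, -0.001, -0.0, -0.0]
ft_force: [-0.3, -0.8, -0.3]
grip_width: 0.0691
grip_force: 12.0
rows [ 0.0013 -0.002   0.0071] -0.0002 n>= 1.0 q6 1.13
```

```bash
python3 -m handwheel '[[0.001,-0.001,0.002,0],[0.001,-0.001,0.004,0],[0.001,-0.001,0.005,0],[0.001,-0.001,0.006,0],[0.001,-0.001,0.006,0]]';python3 -m handwheel '[[0,0,0.001,0],[0,0,0.003,0],[0,0,0.003,0]]'
```

```text
time: 18.75
position: [0.5817, -0.1525, 0.0409]
tool_rot: [1.0, -0.0, 0.0, 0.0]
ft_force: [0.3, -0.2, -1.1]
grip_width: 0.0696
grip_force: 12.0
time: 19.0
position: [0.5816, -0.1525, 0.0398]
tool_rot: [1.0, -0.0, 0.0, 0.0]
ft_force: [0.2, -0.9, -0.2]
grip_width: 0.0692
grip_force: 12.0
```

```bash
python3 -m handwheel '[[0,0,0.001,0],[0,0,0.003,0],[0,0,0.003,0]]'
```

```text
time: 19.25
position: [0.5816, -0.1526, 0.0396]
tool_rot: [1.0, -0.0, 0.0, 0.0]
ft_force: [-1.6, 0.9, 4.6]
grip_width: 0.0692
grip_force: 12.0
```

Contact. Release and rise, then check.

```bash
python3 -m handwheel '[[0,0,-0.001,0],[0,0,-0.001,0],[0,0,-0.001,0],[0,0,-0.001,0],[0,0,-0.001,0],[0,0,-0.001,0],[0,0,-0.001,0],[0,0,-0.001,0]]' 100
python3 -m handwheel '[[0,0,-0.02,0],[0,0,-0.06,0],[0,0,-0.12,0],[0,0,-0.2,0],[0,0,-0.3,0],[0,0,-0.4,0],[0,0,-0.5,0],[0,0,-0.6,0],[0,0,-0.7,0],[0,0,-0.7,0],[0,0,-0.7,0]]'
python3 - <<'E'
from h import *
c=cam("wrist");save(c,"w8.png")
meas("wrist",c,(("saucer_mid",.048),("turntable_top",.03)))
go(.5725,.12,.25,90)
E
```

```text
time: 19.92
position: [0.5815, -0.1525, 0.0391]
tool_rot: [1.0, -0.0, -0.0, -0.0]
ft_force: [0.3, 0.1, -0.1]
grip_width: 0.0866
grip_force: 0.0
time: 20.83
position: [0.5827, -0.153, 0.2528]
tool_rot: [1.0, -0.0, 0.003, 0.001]
ft_force: [-0.8, -0.3, -0.1]
grip_width: 0.0869
grip_force: 0.0
saucer_mid 0.95 [216. 322.] [ 0.5817 -0.1532] 0.035 rect [ 0.5815 -0.1536] [0.0676 0.0681] 27.4
saucer_mid 0.71 [182. 325.] [ 0.5856 -0.1533] 0.0663 rect [ 0.5862 -0.1532] [0.1315 0.1294] 89.9
turntable_top 0.85 [181. 309.] [ 0.5823 -0.1524] 0.0703 rect [ 0.5826 -0.1533] [0.1383 0.1381] 38.5
turntable_top 0.84 [467. 478.] [ 0.2582 -0.3441] 0.0219 rect [ 0.2587 -0.3439] [0.0301 0.0335] 89.7
turntable_top 0.65 [354. 380.] [ 0.4042 -0.2185] 0.0572 rect [ 0.4195 -0.2186] [0.1142 0.0357] 89.8
rows [-0.0275 -0.9069 -0.0044] -0.0001 n>= 7.0 q6 1.13
```

View pics/w8.png

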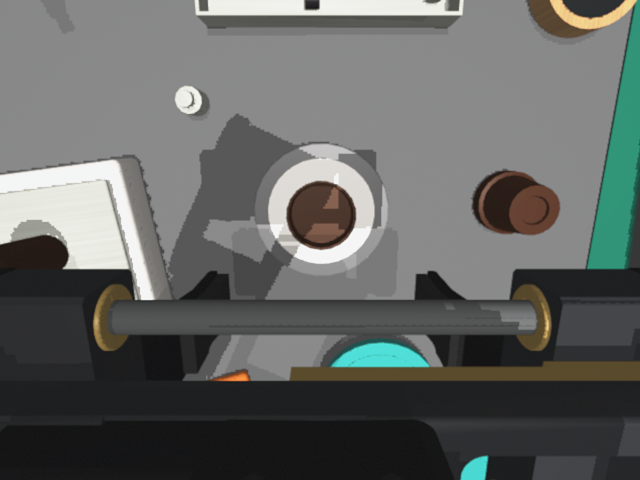

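Saucer centred on the turntable at px (322,214). Now the wide pot.

```bash
python3 -m handwheel '[[-0.03,-0.9,0,0],[-0.03,-0.9,0,0],[-0.03,-0.9,0,0],[-0.03,-0.9,0,0],[-0.03,-0.9,0,0],[-0.03,-0.9,0,0],[-0.03,-0.9,0,0]]'>/dev/null
python3 -m handwheel '[[0,-0.87,0,0],[0,-0.87,0,0],[0,-0.87,0,0],[0,-0.87,0,0],[0,-0.87,0,0],[0,-0.87,0,0],[0,-0.87,0,0],[0,-0.87,0,0],[0,-0.87,0,0]]'
python3 - <<'E'
from h import *
c=cam("wrist")
meas("wrist",c,(("wide_pot_mid",.062),("big_weight_mid",.06)))
go(.5730,.3775,.043,90)
E
```

```text
time: 22.32
position: [0.572, 0.378, 0.2472]
tool_rot: [1.0, 0.0, -0.002, 0.001]
ft_force: [-0.7, -0.4, 1.0]
grip_width: 0.0867
grip_force: 0.0
wide_pot_mid 0.84 [216. 323.] [0.5729 0.377 ] 0.0344 rect [0.5725 0.3777] [0.0674 0.0667] 27.4
big_weight_mid 0.93 [294. 348.] [0.4909 0.3511] 0.0157 rect [0.4953 0.3513] [0.0148 0.031 ] 3.0
rows [ 0.0008 -0.0051  0.6852] -0.0005 n>= 5.0 q6 1.99
```

```bash
python3 -m handwheel '[[0.001,0,0.1,0],[0.001,0,0.2,0],[0.001,0,0.3,0],[0.001,0,0.4,0],[0.001,0,0.48,0],[0.001,0,0.54,0],[0.001,0,0.58,0],[0.001,0,0.61,0],[0.001,0,0.635,0],[0.001,0,0.655,0],[0.001,0,0.67,0],[0.001,0,0.68,0],[0.001,0,0.682,0],[0.001,0,0.682,0]]'
python3 -m handwheel '[[0,0,0,0],[0,0,0,0],[0,0,0,0],[0,0,0,0],[0,0,0,0],[0,0,0,0],[0,0,0,0],[0,0,0,0]]' 55 12
python3 -m handwheel '[[0,0,-0.01,0],[0,0,-0.03,0],[0,0,-0.06,0],[0,0,-0.1,0],[0,0,-0.16,0],[0,0,-0.24,0],[0,0,-0.33,0],[0,0,-0.42,0],[0,0,-0.51,0],[0,0,-0.59,0],[0,0,-0.65,0],[0,0,-0.68,0],[0,0,-0.7,0],[0,0,-0.7,0]]'
python3 - <<'E'
from h import *
c=cam("scene");save(c,"s2.png",(180,480,200,500),1.8)
go(.5818,.1,.25,90);go(.5818,-.153,.25,90)
E
```

```text
time: 23.63
position: [0.5735, 0.3787, 0.0449]
tool_rot: [1.0, -0.0, 0.0, -0.0]
ft_force: [-0.1, 0.1, 0.0]
grip_width: 0.0873
grip_force: 0.0
time: 24.3
position: [0.5735, 0.3786, 0.0449]
tool_rot: [1.0, -0.0, 0.0, -0.0]
ft_force: [-0.2, -0.2, 2.8]
grip_width: 0.0684
grip_force: 12.0
time: 25.47
position: [0.5737, 0.3787, 0.2562]
tool_rot: [1.0, -0.0, 0.001, -0.001]
ft_force: [-0.9, 0.2, -0.3]
grip_width: 0.0687
grip_force: 12.0
rows [0.0299 0.9279 0.0154] -0.0001 n>= 7.0 q6 1.99
rows [0.0307 1.7712 0.0154] -0.0001 n>= 13.0 q6 1.99
```

View pics/s2.png

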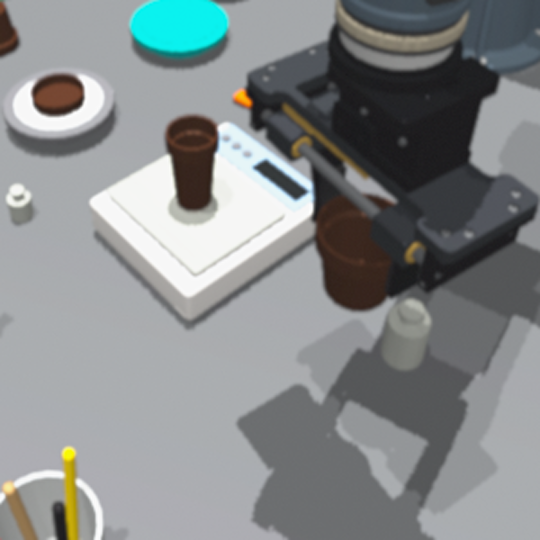

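Wide pot held upright; narrow pot upright on the pan. Carry it to the turntable (underside at 0.21, clear of the 0.155 rim).

```bash
python3 -m handwheel '[[0.002,0.03,0,0],[0.005,0.1,0,0],[0.01,0.2,0,0],[0.012,0.3,0,0],[0.014,0.4,0,0],[0.017,0.5,0,0],[0.02,0.6,0,0],[0.022,0.7,0,0],[0.025,0.8,0,0],[0.027,0.87,0,0],[0.03,0.92,0,0],[0.03,0.94,0,0],[0.03,0.94,0,0]]' >/dev/null
python3 -m handwheel '[[0,0.03,0,0],[0,0.1,0,0],[0,0.2,0,0],[0,0.3,0,0],[0,0.4,0,0],[0,0.5,0,0],[0,0.6,0,0],[0,0.7,0,0],[0,0.77,0,0],[0,0.81,0,0],[0,0.83,0.03,0],[0,0.83,0.1,0],[0,0.83,0.18,0],[0,0.83,0.26,0],[0,0.83,0.34,0],[0,0.83,0.41,0],[0,0.83,0.46,0],[0,0.83,0.485,0],[0,0.83,0.5,0],[0,0.83,0.5,0]]'
python3 - <<'E'
from h import *
go(.5818,-.153,.080,90)
E
```

```text
time: 28.27
position: [0.5815, -0.1514, 0.1036]
tool_rot: [1.0, 0.0, -0.001, -0.0]
ft_force: [-0.0, -0.3, -0.9]
grip_width: 0.0683
grip_force: 12.0
rows [0.0013 0.0053 0.0787] 0.0 n>= 1.0 q6 1.13
```

```bash
python3 -m handwheel '[[0.001,0.005,0.005,0],[0.001,0.005,0.02,0],[0.001,0.005,0.035,0],[0.001,0.005,0.05,0],[0.001,0.005,0.06,0],[0.001,0.005,0.07,0],[0.001,0.005,0.076,0],[0.001,0.005,0.079,0],[0.001,0.005,0.079,0]]';python3 -m handwheel '[[0,0,0.001,0],[0,0,0.003,0],[0,0,0.003,0]]'
```

```text
time: 29.02
position: [0.582, -0.154, 0.0806]
tool_rot: [1.0, -0.0, -0.0, -0.0]
ft_force: [0.6, 0.2, -1.1]
grip_width: 0.0683
grip_force: 12.0
time: 29.27
position: [0.5822, -0.1541, 0.08]
tool_rot: [1.0, -0.0, 0.0, 0.0]
ft_force: [-0.3, 0.0, -1.1]
grip_width: 0.0687
grip_force: 12.0
```

```bash
python3 -m handwheel '[[0,-0.002,0.001,0],[0,-0.002,0.003,0],[0,-0.002,0.003,0]]'; python3 -m handwheel '[[0,0,0.001,0],[0,0,0.002,0],[0,0,0.002,0]]'
```

```text
time: 29.52
position: [0.5821, -0.1534, 0.079]
tool_rot: [1.0, -0.0, -0.0, 0.0]
ft_force: [-0.4, -0.2, -0.3]
grip_width: 0.0685
grip_force: 12.0
time: 29.77
position: [0.5821, -0.1534, 0.0789]
tool_rot: [1.0, -0.0, 0.0, 0.0]
ft_force: [-0.9, 0.3, 4.1]
grip_width: 0.0684
grip_force: 12.0
```

Contact. Release, rise, check, then head for the weight.

```bash
python3 -m handwheel '[[0,0,-0.001,0],[0,0,-0.001,0],[0,0,-0.001,0],[0,0,-0.001,0],[0,0,-0.001,0],[0,0,-0.001,0],[0,0,-0.001,0],[0,0,-0.001,0]]' 100
python3 -m handwheel '[[0,0,-0.02,0],[0,0,-0.06,0],[0,0,-0.12,0],[0,0,-0.2,0],[0,0,-0.3,0],[0,0,-0.4,0],[0,0,-0.5,0],[0,0,-0.58,0],[0,0,-0.58,0],[0,0,-0.58,0]]'
python3 - <<'E'
from h import *
c=cam("wrist");save(c,"w9.png")
meas("wrist",c,(("wide_pot_mid",.096),("saucer_mid",.048),("turntable_top",.03)))
go(.56,.10,.27,90)
E
```

```text
time: 30.43
position: [0.5821, -0.1534, 0.0787]
tool_rot: [1.0, -0.0, -0.0, -0.0]
ft_force: [0.5, 0.1, -0.5]
grip_width: 0.087
grip_force: 0.0
time: 31.27
position: [0.583, -0.1538, 0.2557]
tool_rot: [1.0, -0.0, 0.002, 0.001]
ft_force: [-0.4, 0.1, -0.6]
grip_width: 0.0871
grip_force: 0.0
wide_pot_mid 0.64 [222. 321.] [ 0.5813 -0.1542] 0.0346 rect [ 0.5813 -0.1539] [0.0675 0.067 ] 22.6
saucer_mid 0.89 [186. 314.] [ 0.5971 -0.1519] 0.0303 rect [ 0.6067 -0.1511] [0.0193 0.0603] 4.6
turntable_top 0.94 [182. 318.] [ 0.582  -0.1532] 0.07 rect [ 0.5826 -0.1533] [0.1382 0.1369] 89.9
turntable_top 0.78 [470. 478.] [ 0.2549 -0.3451] 0.0229 rect [ 0.2554 -0.3455] [0.0328 0.0339] 89.8
turntable_top 0.64 [358. 379.] [ 0.4023 -0.2192] 0.0594 rect [ 0.4196 -0.2192] [0.1186 0.0373] 89.8
rows [-0.0712 -0.8433 -0.0607] -0.0001 n>= 7.0 q6 1.13
```

View pics/w9.png

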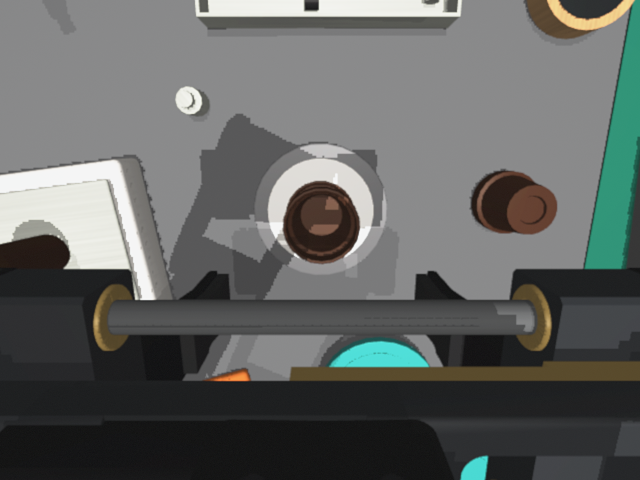

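Wide pot is in the saucer, centred. Now the weight, turning the closing axis across the joining line on the way.

```bash
python3 -m handwheel '[[-0.1,-0.95,-0.05,-0.27],[-0.1,-0.95,-0.05,-0.27],[-0.1,-0.95,-0.05,-0.27],[-0.1,-0.95,-0.05,-0.27],[-0.1,-0.95,-0.05,-0.27],[-0.1,-0.95,-0.05,-0.27],[-0.1,-0.95,-0.05,-0.27],[-0.1,-0.95,-0.05,-0.27],[-0.1,-0.95,-0.05,-0.27],[-0.1,-0.95,-0.05,-0.27],[-0.1,-0.95,-0.05,-0.27],[-0.1,-0.95,-0.05,-0.27],[-0.1,-0.95,-0.05,-0.27],[-0.1,-0.95,-0.05,-0.27],[-0.1,-0.95,-0.05,-0.27]]'
python3 - <<'E'
from h import *
c=cam("wrist")
meas("wrist",c,(("big_weight_mid",.06),))
go(.465,.348,.25,7.2)
E
```

```text
time: 32.72
position: [0.5516, 0.1316, 0.2662]
tool_rot: [0.661, 0.75, -0.001, -0.001]
ft_force: [-0.3, 0.3, 0.1]
grip_width: 0.087
grip_force: 0.0
big_weight_mid 0.56 [  2. 260.] [0.4732 0.3108] 0.007 rect [0.4733 0.3101] [0.0138 0.0015] 7.1
rows [ 0.7515 -0.1989  0.0561] -0.0005 n>= 6.0 q6 -0.09
```

```bash
python3 -m handwheel '[[0.7,-0.2,0.05,0],[0.7,-0.2,0.05,0],[0.7,-0.2,0.05,0],[0.7,-0.2,0.05,0],[0.7,-0.2,0.05,0],[0.7,-0.2,0.05,0],[0.7,-0.2,0.05,0],[0.7,-0.2,0.05,0]]'
python3 - <<'E'
from h import *
c=cam("wrist");save(c,"w10.png",(100,300,200,460),2.5)
meas("wrist",c,(("big_weight_mid",.06),))
np.save("w10t.npy",c["cam_to_world"])
E
```

```text
time: 33.48
position: [0.4666, 0.3324, 0.2524]
tool_rot: [0.661, 0.75, -0.001, 0.0]
ft_force: [-0.4, 0.1, 0.3]
grip_width: 0.0869
grip_force: 0.0
big_weight_mid 0.64 [197. 320.] [0.4603 0.3492] 0.0214 rect [0.4607 0.3488] [0.0419 0.0376] 69.9
```

View pics/w10.png

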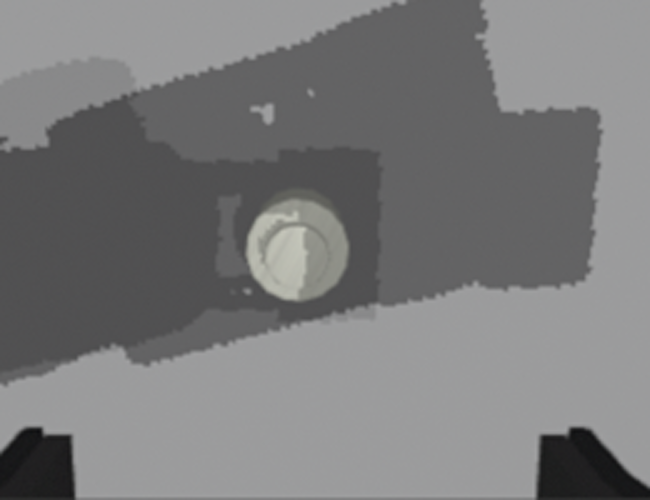

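Weight seen from above: knob at px (319.2,202), body top centre at (318.8,199.6).

Run:
```python
from h import *
c=dict(K=np.load("w3c.npy")[0],cam_to_world=np.load("w10t.npy"))
a=at_z(c,(202,319.2),.068);b=at_z(c,(199.6,318.8),.052);print(a,b)
m=(a+b)/2;go(m[0],m[1],.025,7.2)
```

```text
[0.4610552  0.34685681 0.068     ] [0.46057184 0.34666307 0.052     ]
rows [ 0.0549 -0.0159  0.7588] -0.0004 n>= 6.0 q6 0.3
```

```bash
python3 -m handwheel '[[0.055,-0.016,0.1,0],[0.055,-0.016,0.2,0],[0.055,-0.016,0.3,0],[0.055,-0.016,0.4,0],[0.055,-0.016,0.49,0],[0.055,-0.016,0.56,0],[0.055,-0.016,0.62,0],[0.055,-0.016,0.67,0],[0.055,-0.016,0.71,0],[0.055,-0.016,0.74,0],[0.055,-0.016,0.755,0],[0.055,-0.016,0.757,0],[0.055,-0.016,0.757,0]]'
python3 -m handwheel '[[0,0,0,0],[0,0,0,0],[0,0,0,0],[0,0,0,0],[0,0,0,0],[0,0,0,0],[0,0,0,0],[0,0,0,0],[0,0,0,0],[0,0,0,0]]' 20 45
python3 -m handwheel '[[0,0,-0.01,0],[0,0,-0.03,0],[0,0,-0.06,0],[0,0,-0.1,0],[0,0,-0.16,0],[0,0,-0.24,0],[0,0,-0.33,0],[0,0,-0.42,0],[0,0,-0.51,0],[0,0,-0.59,0],[0,0,-0.65,0],[0,0,-0.68,0],[0,0,-0.7,0],[0,0,-0.7,0]]'
python3 - <<'E'
from h import *
m=(np.array([.5474,.1136])+[.5819,-.1530])/2;print(m)
go(.50,.16,.235,7.2);go(*m,.235,7.2)
E
```

```text
time: 34.67
position: [0.4604, 0.3481, 0.026]
tool_rot: [0.662, 0.75, 0.0, 0.0]
ft_force: [0.8, 0.6, 0.1]
grip_width: 0.0874
grip_force: 0.0
time: 35.5
position: [0.4607, 0.3485, 0.0258]
tool_rot: [0.662, 0.75, 0.001, 0.0]
ft_force: [1.8, 0.3, -0.2]
grip_width: 0.0379
grip_force: 45.0
time: 36.67
position: [0.4599, 0.3483, 0.2369]
tool_rot: [0.662, 0.75, 0.001, 0.0]
ft_force: [-0.3, -0.3, -5.0]
grip_width: 0.038
grip_force: 45.0
[ 0.56465 -0.0197 ]
rows [-0.6396  0.0544  0.0061] -0.0001 n>= 5.0 q6 0.33
rows [-1.2608  0.1936  0.0059] -0.0001 n>= 10.0 q6 0.33
```

```bash
python3 -m handwheel '[[-0.03,0,0,0],[-0.09,0.01,0,0],[-0.17,0.02,0,0],[-0.26,0.03,0,0],[-0.35,0.04,0,0],[-0.44,0.045,0,0],[-0.53,0.05,0,0],[-0.6,0.055,0,0],[-0.68,0.06,0,0],[-0.76,0.08,0,0],[-0.83,0.1,0,0],[-0.89,0.12,0,0],[-0.93,0.14,0,0],[-0.95,0.15,0,0],[-0.95,0.15,0,0]]' >/dev/null
python3 - <<'E'
from h import *
go(.5647,-.0182,.035,7.2)
E
```

```text
rows [-0.3012  0.0449  0.6657] -0.0004 n>= 6.0 q6 -0.2
```

```bash
python3 -m handwheel '[[-0.03,0,0,0],[-0.09,0.01,0,0],[-0.16,0.02,0,0],[-0.22,0.03,0,0],[-0.27,0.04,0,0],[-0.3,0.045,0.02,0],[-0.3,0.045,0.06,0],[-0.3,0.045,0.13,0],[-0.3,0.045,0.21,0],[-0.3,0.045,0.29,0],[-0.3,0.045,0.37,0],[-0.3,0.045,0.45,0],[-0.3,0.045,0.52,0],[-0.3,0.045,0.58,0],[-0.3,0.045,0.62,0],[-0.3,0.045,0.645,0],[-0.3,0.045,0.66,0],[-0.3,0.045,0.665,0],[-0.3,0.045,0.665,0]]'
python3 - <<'E'
from h import *
go(.5647,-.0182,.026,7.2)
E
```

```text
time: 39.5
position: [0.5651, -0.0166, 0.0365]
tool_rot: [0.662, 0.75, 0.0, 0.0]
ft_force: [-0.2, -0.6, -4.0]
grip_width: 0.0384
grip_force: 45.0
rows [-0.0052 -0.002   0.0349] -0.0001 n>= 1.0 q6 -0.35
```

```bash
python3 -m handwheel '[[-0.005,-0.001,0.005,0],[-0.005,-0.001,0.012,0],[-0.005,-0.001,0.02,0],[-0.005,-0.001,0.026,0],[-0.005,-0.001,0.03,0],[-0.005,-0.001,0.032,0],[-0.005,-0.001,0.032,0]]'; python3 -m handwheel '[[0,0,0.001,0],[0,0,0.003,0],[0,0,0.003,0]]'
```

```text
time: 40.08
position: [0.5644, -0.018, 0.0264]
tool_rot: [0.662, 0.75, -0.0, -0.0]
ft_force: [0.3, -0.5, -3.3]
grip_width: 0.038
grip_force: 45.0
time: 40.33
position: [0.5646, -0.0181, 0.0258]
tool_rot: [0.662, 0.75, 0.0, 0.0]
ft_force: [0.5, -0.7, -3.3]
grip_width: 0.038
grip_force: 45.0
```

```bash
python3 -m handwheel '[[0,0,0.001,0],[0,0,0.002,0],[0,0,0.002,0]]'
```

```text
time: 40.58
position: [0.5646, -0.0181, 0.0257]
tool_rot: [0.662, 0.75, 0.0, 0.0]
ft_force: [-1.2, 0.7, 3.9]
grip_width: 0.038
grip_force: 45.0
```

```bash
python3 -m handwheel '[[0,0,0.001,0],[0,0,0.002,0],[0,0,0.002,0]]'
```

```text
time: 40.83
position: [0.5647, -0.0181, 0.0257]
tool_rot: [0.662, 0.75, 0.0, 0.0]
ft_force: [-2.8, 0.6, 7.1]
grip_width: 0.0382
grip_force: 45.0
```

Down. Release with a moderate opening, rise, and check.

```bash
python3 -m handwheel '[[0,0,-0.002,0],[0,0,-0.002,0],[0,0,-0.002,0],[0,0,-0.002,0],[0,0,-0.002,0],[0,0,-0.002,0],[0,0,-0.002,0],[0,0,-0.002,0]]' 75
python3 -m handwheel '[[0,0,-0.02,0],[0,0,-0.06,0],[0,0,-0.12,0],[0,0,-0.2,0],[0,0,-0.3,0],[0,0,-0.4,0],[0,0,-0.5,0],[0,0,-0.6,0],[0,0,-0.7,0],[0,0,-0.8,0],[0,0,-0.85,0],[0,0,-0.85,0],[0,0,-0.85,0]]'
python3 - <<'E'
from h import *
c=cam("wrist");save(c,"w11.png")
meas("wrist",c,(("big_weight_mid",.056),("wide_pot_mid",.096),("narrow_pot_mid",.155),("turntable_top",.03),("spare_pot_mid",.062),("small_weight_mid",.03)))
c=cam("scene");save(c,"s3.png",(100,400,150,550),1.8)
E
```

```text
time: 41.5
position: [0.5645, -0.0181, 0.0249]
tool_rot: [0.662, 0.75, -0.0, -0.0]
ft_force: [-0.3, 0.5, -0.2]
grip_width: 0.0652
grip_force: 0.0
time: 42.58
position: [0.5646, -0.0181, 0.2817]
tool_rot: [0.662, 0.75, 0.001, 0.001]
ft_force: [-0.4, -0.1, -0.9]
grip_width: 0.0652
grip_force: 0.0
big_weight_mid 0.75 [208. 319.] [ 0.563 -0.017] 0.0224 rect [ 0.5631 -0.0172] [0.0376 0.0442] 7.1
big_weight_mid 0.24 [289. 323.] [ 0.5774 -0.1144] 0.0588 rect [ 0.5751 -0.096 ] [0.1174 0.0443] 7.1
wide_pot_mid 0.9 [350. 320.] [ 0.5809 -0.1544] 0.0342 rect [ 0.581  -0.1572] [0.0669 0.037 ] 7.0
narrow_pot_mid 0.57 [ 51. 323.] [0.5493 0.11  ] 0.0291 rect [0.5476 0.1106] [0.0553 0.0534] 72.0
turntable_top 0.63 [288. 322.] [ 0.5791 -0.1268] 0.0617 rect [ 0.5767 -0.105 ] [0.1231 0.0456] 6.4
small_weight_mid 0.83 [226. 430.] [ 0.6873 -0.0238] 0.0165 rect [ 0.6877 -0.0234] [0.0242 0.0327] 57.4
small_weight_mid 0.55 [289. 322.] [ 0.5791 -0.1262] 0.064 rect [ 0.5767 -0.105 ] [0.1279 0.0479] 6.4
```

View pics/w11.png

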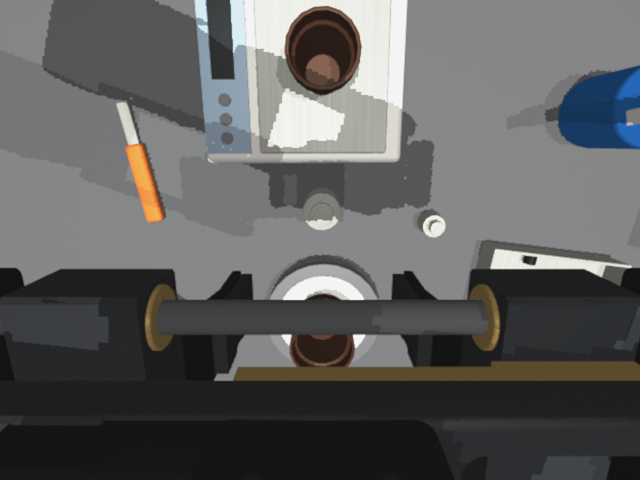

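View pics/s3.png

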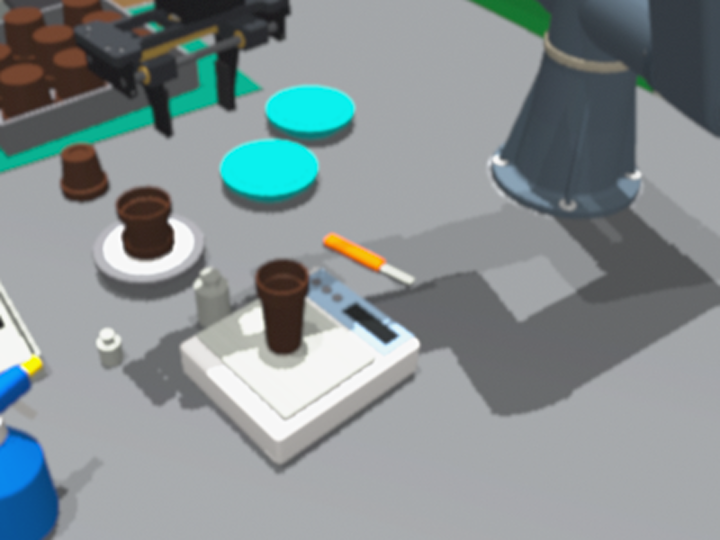

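Both pictures show everything in place: the narrow pot is upright on the pan at (283,305) in the scene crop, and the wide pot stands in the saucer on the grey turntable at (147,225). The weight stands between them at (212,298), within about 3 mm of the midpoint. The spare pot and the small weight have not moved.

```bash
python3 -c "
from rig import job
print(job.hand_in())"
```

```text
the job is handed in; nothing more can be done
None
```

I handed the job in at about 43 s of the 134 s, with all four items placed in the order asked; the final pictures show each upright and within about 3 mm of its target, and the spare pot and small weight undisturbed.

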